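# Seat the thermostat cover on its pins and latch it

### The job

In the dark steel fixture on the garage bench, push the aluminium cover plate along between the blue fences, away from the loading rails, until its two holes drop over the brass locating pins and it lies flat on the fixture. Then push the red post of the latch fully home so that its bar lies over the cover. Only push with the fingers: do not lift or carry the cover, and leave the other things on the bench where they are.

Things in the scene. Friction and masses are not known exactly. Their poses are not given: they have to be found in the camera images.
- fixture: Fixed fixture: dark steel base 14 mm thick, x = -130 to 75, y = -65 to 135 mm in its frame. Origin at bench level below the point where the cover's centre belongs; the cover is pushed along +x. The seat is the base's top, z = 14. Blue fences, tops at z = 34, inner faces at y = +-50.5 mm, from x = -100 to 50 (right, -y) and to 15 (left, +y).
- pin_left (a point): Top of the left brass bullet-nosed pin, at x = 10, y = 32, z = 26 mm in the fixture's frame. 10 mm thick up to z = 20, then tapering to 4 mm at its top.
- pin_right (a point): Top of the right pin, the same, at y = -32 mm.
- rails (a point): Point midway between the far (+x) ends of the two steel loading rails, at x = -64, y = 0, z = 26 mm in the fixture's frame. Rail tops at z = 26; they run from x = -128 to -64 at |y| = 30 to 46 mm, with a 60 mm wide gap between them where fingers can go down almost to z = 14 and push the cover's near edge.
- cover: Loose aluminium cover: plate 120 (x) x 95 (y) x 8 mm, 0.2 to 0.35 kg. Origin at the centre of its underside. Two 12 mm through holes at x = 10, y = +-32 mm. Starts at z = 26 on rails and pin tops, 18 to 35 mm short of its place (towards the fixture's -x), axes nearly along the fixture's. As its holes reach the pins it leaves the rails and drops 12 mm. In place: origin at the fixture's (0, 0, 14) mm.
- cover_neck (a point): Centre of the mouth of the hollow neck, 34 mm across, that stands 26 mm up from the middle of the cover; this point is 34 mm above the plate's underside.
- latch (a joint): Slide latch at the fixture's left (+y) side: steel bar at x = 23 to 47, z = 24.5 to 32.5 mm in the fixture's frame, tip at y = 60 when open. In m: 0 fully open, 0.036 fully home; grows as it slides to the fixture's -y, over the seated cover (2.5 mm above it). Stays where left; friction about 2 N. Blocked while the cover is still up on the pins.
- latch_post (a point): Centre of the red post on the latch bar: 20 (x) x 14 (y) mm, z = 32.5 to 62.5 mm; at x = 35, y = 105 mm minus the latch value in the fixture's frame. Push its outer (+y) face towards the fixture's -y; on that side nothing stands higher than 33 mm.
- black_cap: black plastic screw cap, 38 mm across, 13 mm high, loose, beside the fixture; origin under its centre. Leave alone.
- socket: steel wrench socket standing on end, 24 mm across, 34 mm high, loose, just beyond the fixture; origin under its centre. Leave alone.
- jug: large grey coolant jug, 110 x 170 mm and 255 mm tall with an orange cap; origin under its centre. Leave alone.
- red_bottle: red drinks bottle with white cap, 70 mm across, 200 mm tall; origin under its centre. Leave alone.
- jar: wide amber jar with green lid, 100 mm across, 150 mm tall; origin under its centre. Leave alone.
- bar_clamp: blue and black bar clamp lying flat, 300 mm long, 25 mm high; origin under the middle of its bar. Leave alone.
- wrench: steel wrench 180 mm long lying flat to the right of the fixture; origin under its middle. Leave alone.

How it is judged:
By the outcome, as a careful person would: the job done as asked, in the order asked, and still so for the second after the job is handed in, with the robot touching nothing.
It also fails if it takes over 43 s, if anything falls off the work surface, if the arm or the gripper's body presses on something with over 40 N, if the wrist force passes 120 N, or if a joint passes its speed limit or range.

### The arm

A 7-joint arm with a two-finger parallel gripper is mounted at the origin on the work surface. World frame = base frame: x ahead of the robot, y to its left, z up, the work surface at z = 0. Lengths are in m, angles in rad, forces in N, time in s.
With the tool pointing down it reaches from about 0.35 to 0.9 m from the base axis. Payload 8.1 kg.
Tool frame: the origin (TCP) lies between the finger pads; the fingertips stand 11 mm ahead of it and the grasp point (between the pads) lies 8 mm behind it; z points along the fingers, y is the line along which they close (so a half turn about z gives the same grasp; the last joint's range is limited). The gripper opens to 85 mm and grips with 20 to 120 N. Pads are 22 mm wide; open, the fingers measure 114 mm over their backs; the gripper's body (76 mm by 85 mm) begins 54 mm behind the grasp point. The pads swing forward as they close: fully open they stand 13 mm farther back than shut.
Start: joints at [-1.21, 0.434, 0.025, 1.573, -0.012, 1.134, -0.075], TCP at [0.28, 0.559, 0.242] pointing down, gripper open.
Joint ranges: [-2.62, 2.62], [-0.44, 2.09], [-1.27, 1.32], [0.08, 2.57], [-1.32, 4.46], [0.12, 2], [-2.74, 2.74]. Speed limits (rad/s): [2.22, 2.22, 3.01, 3.01, 3.14, 3.14, 3.14].

### API

Orientations are given as a unit quaternion [w, x, y, z].
In Python, from plant import state, snapshot, sign_off gives the robot as it stands.
- The arm moves only by the shell command python3 -m handwheel 'ROWS' [FORCE]. ROWS is JSON, one flat list of numbers, 7 for each row, row after row: the opening, from 0 (shut) to 1 (fully open), then the shift along the tool's x, y, z in m, then the turn, a rotation vector about the tool's x, y, z in degrees. In form: [claw, x, y, z, wx, wy, wz, claw, x, y, z, wx, wy, wz, ...]. A call has 1 to 5 rows; each row shifts and turns the commanded pose from where the row before left it, along the tool's axes as they then stand; what a row does not reach is not made up. A row lasts 1/10 s, in which the tool goes at most 50 mm and 8.59 degrees, less where a joint would pass 70% of its speed; a pose out of reach is approached as far as the arm can. A call is refused whole if a number of a shift passes 0.05 or a number of a turn 8.59, either way. A call with a gripper value outside its range is refused whole. The fingers move at their own pace and stop on an object; FORCE is the grip in N (left out, the last holds). Time passes only in rows, so rows that do not move let the fingers close. It gives the time, the measured TCP pose, the force, the opening and the grip force at its end, in the units of the state.
- state(): the state, without advancing time (a new reading comes with each control period).
- snapshot(name): name is "scene" or "top"; returns a dict with "frame" (480x640x3 uint8, red, green, blue), "fov_y" (degrees; the focal length in pixels is half the picture's height over the tangent of half this angle, whatever the lens; pixels are square), "cx", "cy" (the principal point, pixels), "rvec" (rotation vector, rad) and "tvec" (3), from world to camera coordinates, as OpenCV has them. Camera axes: x right, y down, z forward; pixel columns grow to the right and rows downward; lengths in m; the calibration is good to about 2 mm. A picture is of the moment at which its call begins. There is no depth.
- sign_off(): hands the job in; it is judged then, once.
The state is a dict: "t": time; "joint_positions": joint angles; "joint_velocities": joint speeds; "tau": joint torques, N m; "tcp_pos": TCP position; "tool_rot": TCP orientation; "force": force on the tool from outside, world axes, zero at the start; "moment": the same for the moment, N m; "opening": opening from 0.0 (shut) to 1.0 (fully open); "finger_force": force on a finger pad.
Only numpy, scipy, OpenCV 4.12 (cv2) and the standard library are available. Lean on these libraries where they do the work, as an engineer would, in place of code of your own. Each camera call takes 0.05 s, during which the arm holds its last target. There are 200 camera calls.

## Working session

There is one attempt and no reset: what is moved stays moved. The work goes in short steps, Python scripts to look and compute and a shell command to move; the robot and the scene stay as the last step left them, time stands still between calls to the robot, and variables do not carry over. Pictures are saved under pics/ and viewed, at most 10 in all, crops included, and the job is handed in when it is done.

```bash
mkdir -p pics; ls; cat > h.py <<'E'
import numpy as np, cv2
from plant import state, snapshot, sign_off
def cam(s):
    R=cv2.Rodrigues(np.array(s["rvec"],float))[0]; t=np.array(s["tvec"],float)
    f=240/np.tan(np.radians(s["fov_y"])/2); return R,t,f
def ray(s,u,v,z):
    R,t,f=cam(s); d=R.T@np.array([(u-s["cx"])/f,(v-s["cy"])/f,1]); c=-R.T@t
    return c+d*(z-c[2])/d[2]
def proj(s,p):
    R,t,f=cam(s); q=R@np.array(p)+t; return f*q[0]/q[2]+s["cx"],f*q[1]/q[2]+s["cy"]
def save(s,n,crop=None,k=1):
    im=s["frame"][:,:,::-1]
    if crop: x0,y0,x1,y1=crop; im=im[y0:y1,x0:x1]
    cv2.imwrite("pics/"+n,cv2.resize(im,None,fx=k,fy=k,interpolation=cv2.INTER_CUBIC))
E
python3 - <<'E'
from h import *
for n in("scene","top"):
    s=snapshot(n); save(s,n+"0.png"); R,t,f=cam(s); print(n,f,s["cx"],s["cy"],-R.T@t,R.round(2).tolist())
    np.save("pics/"+n+"0.npy",s,allow_pickle=True)
print(state())
E
```

```text
pics
scene 462.13826248468524 310.3036644014882 232.01495624039376 [1.03537639 0.78243618 0.72915572] [[-0.83, 0.56, 0.0], [0.32, 0.49, -0.81], [-0.45, -0.67, -0.59]]
top 619.2809390161385 323.1725571660147 234.1271466544752 [ 0.13288226 -0.00526632  1.87505674] [[0.04, -1.0, -0.0], [-0.98, -0.04, -0.2], [0.2, 0.01, -0.98]]
{'t': 0.1, 'joint_positions': array([-1.20959454,  0.43516059,  0.02497644,  1.57399182, -0.01159098,
        1.13397403, -0.07513644]), 'joint_velocities': array([ 7.24744998e-06, -3.17278958e-04,  5.24570424e-04, -1.25583745e-03,
       -1.09704496e-03, -1.62028583e-03,  2.07046038e-03]), 'tau': array([ 2.78814448e-03, -6.71753526e+01,  1.02801081e+00, -3.16899383e+01,
        1.57229154e-02,  7.36543938e-03, -9.58335171e-07]), 'tcp_pos': array([0.27945483, 0.5585727 , 0.24160546]), 'tool_rot': array([-9.24612053e-05,  2.29878725e-01,  9.73219035e-01, -6.88294762e-04]), 'force': array([0.4300178 , 0.22498991, 1.03143158]), 'moment': array([-2.81813449e-02,  6.88093939e-05,  3.21630774e-02]), 'finger_force': 0.0, 'opening': 1.0021703158217452}
```

View pics/scene0.png

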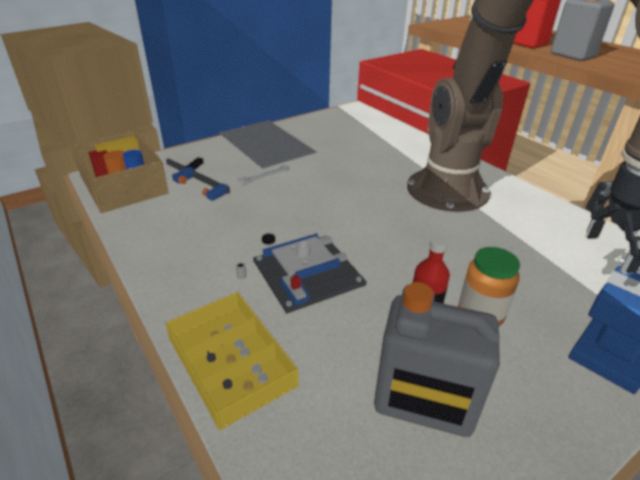

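View pics/top0.png

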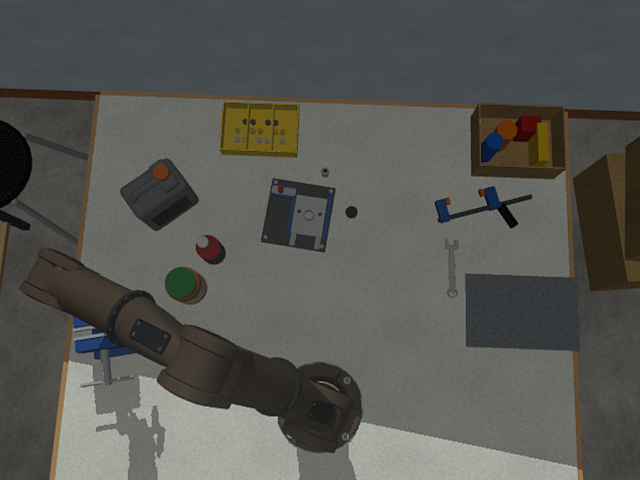

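The scene view shows the fixture at about (308,270), with the latch's red post at (296,283). In the top view the fixture is at (298,215), with its +x pointing up the picture, the post at (280,189), the socket at (325,172) and the cap at (351,212).

```bash
cat > m.py <<'E'
from h import *
def measure(s,verbose=True):
    im=s["frame"]; hsv=cv2.cvtColor(im,cv2.COLOR_RGB2HSV); x0,y0,x1,y1=255,170,345,260
    sub=np.zeros(im.shape[:2],np.uint8); sub[y0:y1,x0:x1]=1
    g=im.max(2)
    # base footprint: anything not bench
    bench=np.median(im[255:265,240:340].reshape(-1,3),0); print("bench",bench)
    dark=((g<105)|((hsv[...,0]>100)&(hsv[...,0]<130)&(hsv[...,1]>100)))&(sub>0)
    n,l,st,c=cv2.connectedComponentsWithStats(dark.astype(np.uint8)); i=1+st[1:,4].argmax()
    hull=cv2.convexHull(np.argwhere(l==i)[:,::-1].astype(np.int32))
    r=cv2.minAreaRect(hull); b=cv2.boxPoints(r); print("rect",r)
    P=np.array([ray(s,u,v,.014) for u,v in b]); print("corners",P.round(4).tolist(), np.linalg.norm(P-np.roll(P,1,0),axis=1).round(3))
    red=((hsv[...,0]<8)|(hsv[...,0]>172))&(hsv[...,1]>140)&(g>70)&(sub>0)
    m=np.argwhere(red).mean(0)[::-1]; print("red",m,ray(s,*m,.0625).round(4))
    blue=(hsv[...,0]>100)&(hsv[...,0]<125)&(hsv[...,1]>110)&(sub>0)
    n,l,st,c=cv2.connectedComponentsWithStats(blue.astype(np.uint8))
    for k in range(1,n):
        if st[k,4]>20:
            rr=cv2.minAreaRect(np.argwhere(l==k)[:,::-1].astype(np.float32)); print("blue",st[k,4],rr,ray(s,*rr[0],.034).round(4))
    return P
if __name__=="__main__":
    s=np.load("pics/top0.npy",allow_pickle=True).item(); measure(s)
    save(s,"top0c.png",(250,160,370,260),6)
    s=np.load("pics/scene0.npy",allow_pickle=True).item(); save(s,"scene0c.png",(225,215,385,320),5)
E
python3 m.py
```

```text
bench [105. 106. 101.]
rect ((292.9837646484375, 213.01150512695312), (76.56876373291016, 68.5711441040039), 9.727579116821289)
corners [[0.4851, 0.2344, 0.014], [0.7017, 0.2115, 0.014], [0.6687, -0.026, 0.014], [0.4538, 0.002, 0.014]] [0.234 0.218 0.24  0.217]
red [279.94736842 187.36842105] [0.6429 0.1458 0.0625]
blue 157 ((287.2758483886719, 209.68966674804688), (45.681053161621094, 20.42648696899414), 68.19859313964844) [0.5811 0.1221 0.034 ]
blue 148 ((326.9729919433594, 216.66217041015625), (3.452378749847412, 47.67570877075195), 9.462321281433105) [ 5.639e-01 -1.000e-04  3.400e-02]
```

View pics/top0c.png

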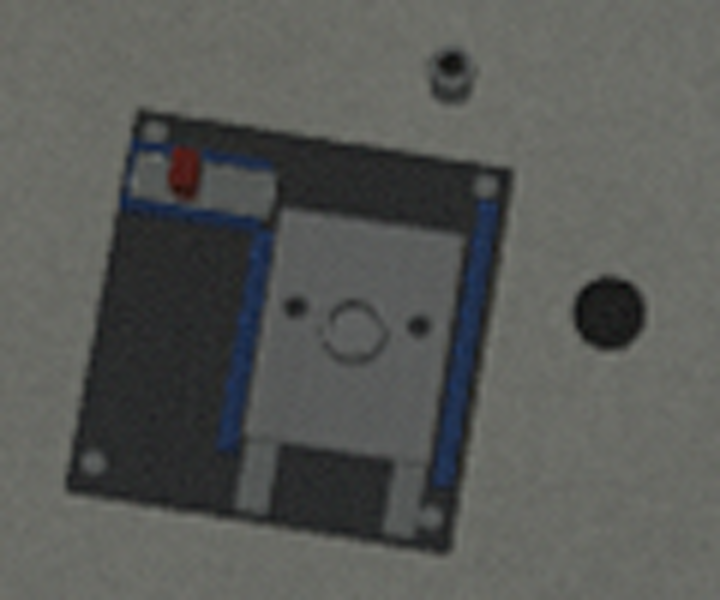

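View pics/scene0c.png

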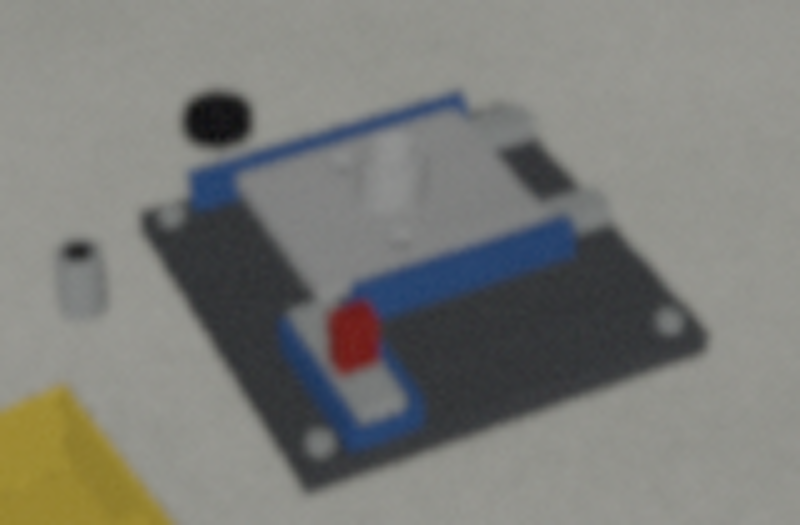

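The top crop shows the base's corners at about (138,108), (512,170), (450,553) and (66,490), the cover's holes at (295,307) and (420,326), its far edge from (282,207) to (467,233), and its near edge from (245,438) to (430,462). The post is at (185,172) and the neck's ring at (353,332).

```bash
cat > p.py <<'E'
from h import *
s=np.load("pics/top0.npy",allow_pickle=True).item()
def c(U,V,z): return ray(s,(U+.5)/6-.5+250,(V+.5)/6-.5+160,z)
F=np.array([[75,135],[75,-65],[-130,-65],[-130,135]])/1e3
W=np.array([c(138,108,.014),c(512,170,.014),c(450,553,.004),c(66,490,.004)])[:,:2]
def fit(F,W):
    a=F-F.mean(0);b=W-W.mean(0); th=np.arctan2((a[:,0]*b[:,1]-a[:,1]*b[:,0]).sum(),(a*b).sum())
    R=np.array([[np.cos(th),-np.sin(th)],[np.sin(th),np.cos(th)]]); t=W.mean(0)-R@F.mean(0)
    return th,R,t,(F@R.T+t-W)*1e3
th,R,t,e=fit(F,W); print(np.degrees(th),t,e.round(1).tolist())
# seen features in fixture frame
for n,U,V,z in[("holeL",295,307,.034),("holeR",420,326,.034),("neck",353,332,.060),("farL",282,207,.034),("farR",467,233,.034),("nearL",245,438,.034),("nearR",430,462,.034),("post",185,158,.0625),("railL end",253,515,.026),("railR end",402,538,.026),("fenceRfar",486,199,.034),("fenceRnear",444,486,.034),("fenceLnear",228,450,.034)]:
    print(n,(R.T@(c(U,V,z)[:2]-t)*1e3).round(1))
np.savez("fix.npz",th=th,R=R,t=t)
E
python3 p.py
```

```text
-7.33506440810398 [0.59642583 0.05121095] [[0.7, 1.0], [1.2, -1.5], [-1.1, 0.1], [-0.8, 0.4]]
holeL [-21.7  33.2]
holeR [-21.  -31.3]
neck [-35.7   0.1]
farL [29.1 48.9]
farR [ 31.2 -46.9]
nearL [-93.1  46.3]
nearR [-89.8 -48.1]
post [38.8 99.2]
railL end [-130.   36.]
railR end [-129.2  -40.3]
fenceRfar [ 50.6 -53.5]
fenceRnear [-100.8  -57.1]
fenceLnear [-100.6   53.7]
```

```bash
python3 -m handwheel '[0.15,0,0,-0.03,0,0,-6.4, 0.15,0,0,-0.03,0,0,-6.4, 0.15,0,0,-0.03,0,0,-6.4]'
python3 -m handwheel '[0.15,-0.017,-0.031,0,0,0,0, 0.15,-0.017,-0.031,0,0,0,0, 0.15,-0.017,-0.031,0,0,0,0, 0.15,-0.017,-0.031,0,0,0,0, 0.15,-0.017,-0.031,0,0,0,0]'
python3 -m handwheel '[0.15,-0.017,-0.031,0,0,0,0, 0.15,-0.017,-0.031,0,0,0,0, 0.15,-0.017,-0.031,0,0,0,0, 0.15,-0.017,-0.031,0,0,0,0, 0.15,-0.017,-0.031,0,0,0,0]'
cat > w.py <<'E'
from h import *
from scipy.spatial.transform import Rotation as Ro
f=np.load("fix.npz"); s=state(); q=s["tool_rot"]; M=Ro.from_quat(np.roll(q,-1)).as_matrix()
R,t=f["R"],f["t"]; p=s["tcp_pos"]
print("t",s["t"],"fix mm",(R.T@(p[:2]-t)*1e3).round(1),"z",(p[2]*1e3).round(1),"x-axis off deg",np.degrees(np.arctan2(*(R.T@M[:2,0])[::-1])).round(2),"zaxis",M[:,2].round(3),"F fix",(R.T@s["force"][:2]).round(1),s["force"][2].round(1),"open",round(s["opening"],3))
E
python3 w.py
```

```text
t: 0.4
tcp_pos: [0.2795, 0.5586, 0.3328]
tool_rot: [-0.0, 0.062, 0.998, -0.001]
force: [-0.4, -0.0, 0.5]
opening: 0.515
finger_force: 0.0
t: 0.9
tcp_pos: [0.3442, 0.3927, 0.332]
tool_rot: [-0.0, 0.064, 0.998, -0.0]
force: [0.2, -0.4, 0.9]
opening: 0.15
finger_force: 0.0
t: 1.4
tcp_pos: [0.4085, 0.2282, 0.3321]
tool_rot: [-0.0, 0.064, 0.998, -0.0]
force: [0.8, 0.2, 0.4]
opening: 0.149
finger_force: 0.0
t 1.4 fix mm [-209.   151.5] z 332.1 x-axis off deg 179.96 zaxis [-0. -0. -1.] F fix [0.7 0.3] 0.4 open 0.149
```

```bash
python3 -m handwheel '[0.15,-0.018,-0.03,0,0,0,0, 0.15,-0.018,-0.03,0,0,0,0, 0.15,-0.018,-0.03,0,0,0,0, 0.15,-0.018,-0.03,0,0,0,0, 0.15,-0.018,-0.03,0,0,0,0]' >/dev/null
python3 -m handwheel '[0.15,0,0,0.05,0,0,0, 0.15,0,0,0.05,0,0,0, 0.15,0,0,0.05,0,0,0, 0.15,0,0,0.05,0,0,0, 0.15,0,0,0.04,0,0,0]' >/dev/null
python3 -m handwheel '[0.15,0,0,0,0,0,0]' >/dev/null; python3 w.py
python3 - <<'E'
from h import *
s=snapshot("scene"); save(s,"s1.png",(225,195,385,315),5)
s=snapshot("top"); save(s,"t1.png",(250,160,370,260),6)
E
```

```text
t 2.5 fix mm [-123.     1.6] z 88.1 x-axis off deg 179.95 zaxis [-0.009 -0.003 -1.   ] F fix [-1.1 -0. ] 0.4 open 0.15
```

View pics/s1.png

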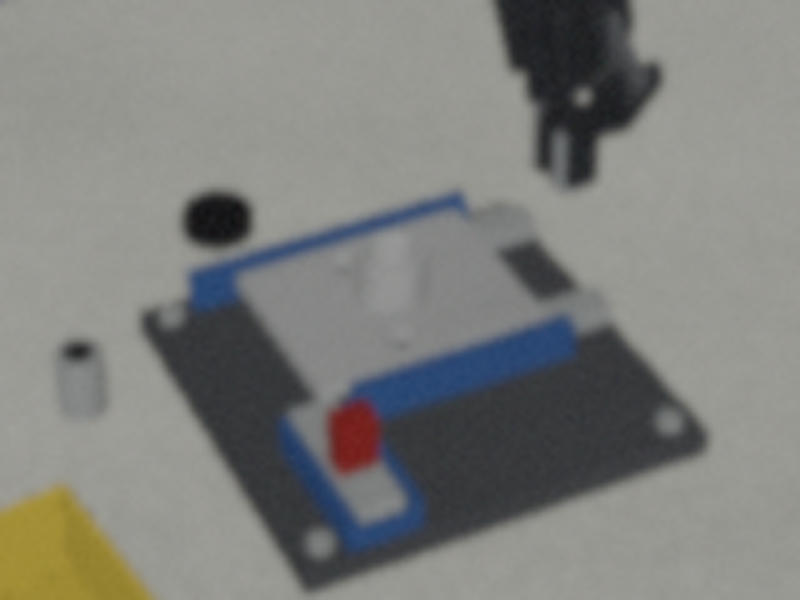

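The fingertips at (565,185) hang above the near end of the gap between the rails. The cover hasn't moved.

```bash
python3 -m handwheel '[0.15,0,-0.0015,0.025,0,0,0, 0.15,0,0,0.02,0,0,0, 0.15,0,0,0.01,0,0,0, 0.15,0,0,0.003,0,0,0, 0.15,0,0,0,0,0,0]' >/dev/null; python3 w.py
python3 -m handwheel '[0.15,-0.004,0,0,0,0,0, 0.15,-0.004,0,0,0,0,0,0.15,-0.004,0,0,0,0,0, 0.15,0,0,0,0,0,0]' >/dev/null;python3 w.py
```

```text
t 3.1 fix mm [-118.6    1.8] z 35.4 x-axis off deg 179.96 zaxis [ 0.002  0.001 -1.   ] F fix [-0.   0.2] 0.7 open 0.149
t 3.5 fix mm [-106.3    1.5] z 34.7 x-axis off deg 179.94 zaxis [ 0.001  0.    -1.   ] F fix [ 0.7 -0.7] -0.0 open 0.152
```

```bash
python3 -m handwheel '[0.15,0,-0.0015,0.005,0,0,0, 0.15,-0.005,0,0,0,0,0, 0.15,-0.005,0,0,0,0,0]' >/dev/null; python3 w.py
python3 -m handwheel '[0.15,-0.005,0,0,0,0,0, 0.15,-0.005,0,0,0,0,0,0.15,-0.005,0,0,0,0,0]' >/dev/null;python3 w.py
python3 - <<'E'
from h import *
s=snapshot("scene"); save(s,"s2.png",(225,195,385,315),5)
E
```

```text
t 3.8 fix mm [-97.8  -0.2] z 28.9 x-axis off deg 179.96 zaxis [-0.001 -0.    -1.   ] F fix [-1.7 -0.5] 0.2 open 0.152
t 4.1 fix mm [-82.   -0.1] z 29.3 x-axis off deg 179.95 zaxis [-0.  0. -1.] F fix [-1.7  1. ] 0.1 open 0.156
```

View pics/s2.png

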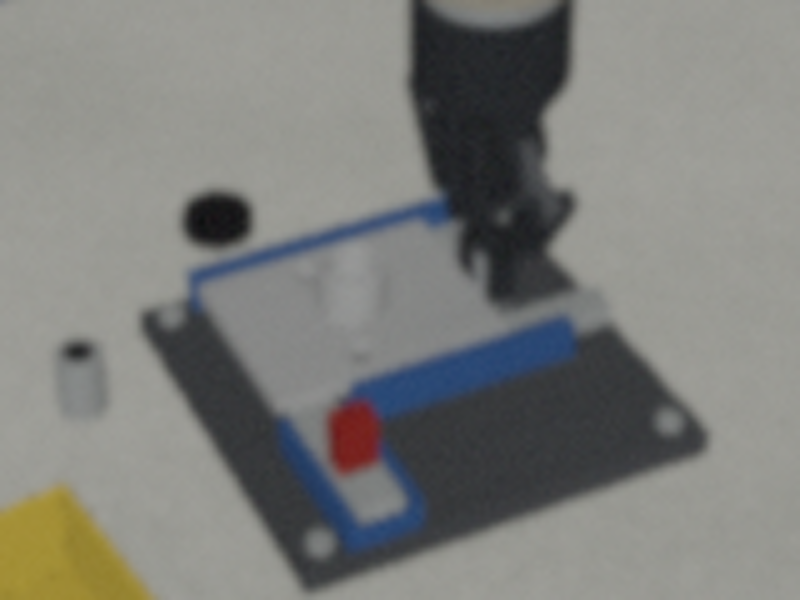

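The cover has slid with the fingers: the neck went from (390,270) to (350,285). It's still up on the rails and going straight, so I'll push on gently.

```bash
python3 -m handwheel '[0.15,-0.003,0,0,0,0,0, 0.15,-0.002,0,0,0,0,0]' >/dev/null;python3 w.py
python3 -m handwheel '[0.15,-0.002,0,0,0,0,0, 0.15,-0.001,0,0,0,0,0]' >/dev/null;python3 w.py
python3 -m handwheel '[0.15,-0.001,0,0,0,0,0, 0.15,-0.001,0,0,0,0,0]' >/dev/null;python3 w.py
python3 - <<'E'
from h import *
s=snapshot("scene"); save(s,"s3.png",(225,195,385,315),5)
E
```

```text
t 4.35 fix mm [-77.6  -0.1] z 29.3 x-axis off deg 179.96 zaxis [-0.001  0.    -1.   ] F fix [-2.6 -0.2] 1.0 open 0.151
t 4.55 fix mm [-73.6   0. ] z 29.5 x-axis off deg 179.95 zaxis [ 0.001  0.    -1.   ] F fix [0.4 0.3] -0.1 open 0.152
t 4.75 fix mm [-72.  -0.] z 29.4 x-axis off deg 179.96 zaxis [ 0.001  0.    -1.   ] F fix [ 0.1 -0.3] -0.2 open 0.148
```

View pics/s3.png

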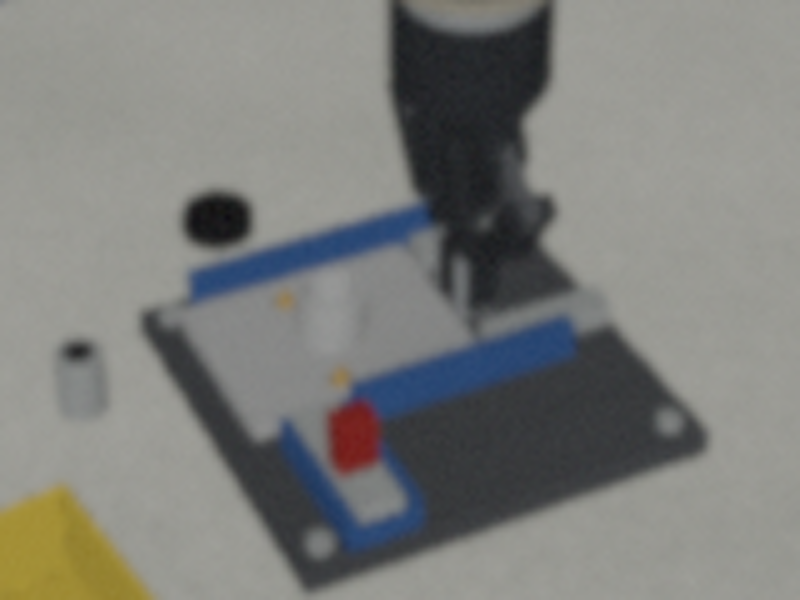

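The cover has dropped: brass shows in both holes at (286,300) and (341,377), and the fences stand proud of the plate. Next I'll back off, rise, shut the fingers and go round to the outer side of the post.

```bash
python3 -m handwheel '[0.15,0.01,0,0,0,0,0, 0.15,0.01,0,-0.02,0,0,0, 0.05,0,0,-0.04,0,0,0, 0,0,0,-0.04,0,0,0, 0,0,0,-0.04,0,0,0]' >/dev/null
python3 -m handwheel '[0,-0.03,0.035,0,0,0,0, 0,-0.03,0.035,0,0,0,0, 0,-0.03,0.035,0,0,0,0, 0,-0.03,0.035,0,0,0,0, 0,0,0,0,0,0,0]' >/dev/null; python3 w.py
python3 - <<'E'
from h import *
s=snapshot("scene"); save(s,"s4.png",(215,195,375,315),5)
s=snapshot("top"); np.save("pics/t4.npy",s,allow_pickle=True)
E
```

```text
t 5.8 fix mm [ 28.7 146.1] z 168.0 x-axis off deg -179.72 zaxis [ 0.001  0.003 -1.   ] F fix [-0.9 -0.2] -1.1 open 0.005
```

View pics/s4.png

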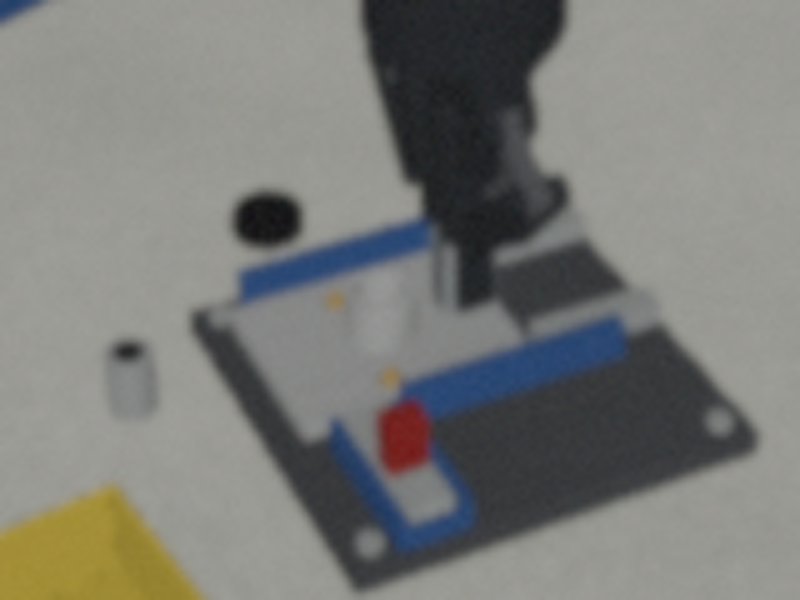

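The cover still lies flat with its near edge clear of the rails, and both pins show at (335,300) and (390,377). Going down beside the post and pushing.

```bash
python3 -m handwheel '[0,-0.006,0,0.04,0,0,0, 0,0,0,0.04,0,0,0, 0,0,0,0.03,0,0,0, 0,0,0,0.008,0,0,0, 0,0,0,0,0,0,0]' >/dev/null; python3 w.py
python3 -m handwheel '[0,0,-0.006,0,0,0,0, 0,0,-0.006,0,0,0,0, 0,0,-0.006,0,0,0,0, 0,0,-0.006,0,0,0,0]' >/dev/null; python3 w.py
python3 -m handwheel '[0,0,-0.006,0,0,0,0, 0,0,-0.006,0,0,0,0, 0,0,-0.006,0,0,0,0]' >/dev/null; python3 w.py
```

```text
t 6.4 fix mm [ 32.6 138.5] z 50.8 x-axis off deg 179.9 zaxis [-0.002 -0.001 -1.   ] F fix [ 0.7 -0.2] 0.2 open -0.003
t 6.8 fix mm [ 34.4 115.3] z 52.5 x-axis off deg 179.93 zaxis [ 0.002  0.001 -1.   ] F fix [0.4 2. ] 1.9 open -0.003
t 7.1 fix mm [34.  97.8] z 51.6 x-axis off deg 179.97 zaxis [ 0.001  0.001 -1.   ] F fix [1.3 2.3] 2.1 open 0.001
```

```bash
python3 -m handwheel '[0,0,-0.004,0,0,0,0, 0,0,-0.003,0,0,0,0]' >/dev/null; python3 w.py
python3 -m handwheel '[0,0,-0.002,0,0,0,0, 0,0,0,0,0,0,0]' >/dev/null; python3 w.py
python3 -m handwheel '[0,0,-0.002,0,0,0,0, 0,0,0,0,0,0,0]' >/dev/null; python3 w.py
```

```text
t 7.3 fix mm [33.8 90.4] z 51.3 x-axis off deg 179.94 zaxis [ 0.  0. -1.] F fix [1.3 2.3] 0.8 open -0.001
t 7.5 fix mm [33.6 88.4] z 51.2 x-axis off deg 179.94 zaxis [-0. -0. -1.] F fix [0.4 0.3] 0.2 open 0.002
t 7.7 fix mm [33.4 87.1] z 51.1 x-axis off deg 179.98 zaxis [-0.  0. -1.] F fix [1.1 2.4] -1.0 open -0.001
```

```bash
python3 -m handwheel '[0,0,-0.002,0,0,0,0, 0,0,0,0,0,0,0]' >/dev/null; python3 w.py
python3 -m handwheel '[0,0,-0.002,0,0,0,0, 0,0,0,0,0,0,0]' >/dev/null; python3 w.py
python3 -m handwheel '[0,0,-0.001,0,0,0,0, 0,0,0,0,0,0,0]' >/dev/null; python3 w.py
```

```text
t 7.9 fix mm [33.4 87. ] z 51.2 x-axis off deg -179.95 zaxis [ 0.     0.002 -1.   ] F fix [0.3 7.3] -1.4 open -0.001
t 8.1 fix mm [33.4 86.9] z 51.3 x-axis off deg -179.88 zaxis [ 0.001  0.004 -1.   ] F fix [ 1.3 11.7] -3.1 open -0.002
t 8.3 fix mm [33.4 86.8] z 51.3 x-axis off deg -179.84 zaxis [ 0.001  0.005 -1.   ] F fix [ 2.9 12.7] -3.9 open 0.003
```

The post has hit a hard stop at 87 mm with the force rising, so the latch is home. I'll back off and check.

```bash
python3 -m handwheel '[0,0,0.015,0,0,0,0, 0,0,0.025,0,0,0,0, 0,0,0,-0.04,0,0,0, 0,0,0,-0.05,0,0,0, 0,0,0,-0.05,0,0,0]' >/dev/null
python3 -m handwheel '[0,0.04,0.0,-0.04,0,0,0, 0,0.04,0,0,0,0,0, 0,0.04,0,0,0,0,0, 0,0.04,0,0,0,0,0, 0,0,0,0,0,0,0]' >/dev/null; python3 w.py
python3 - <<'E'
from h import *
s=snapshot("scene"); t=snapshot("top")
a=cv2.resize(s["frame"][210:310,225:355],None,fx=3,fy=3,interpolation=2)
b=cv2.resize(t["frame"][160:260,250:380],None,fx=3,fy=3,interpolation=2)
cv2.imwrite("pics/f5.png",np.hstack([a,b])[:,:,::-1])
hsv=cv2.cvtColor(t["frame"],cv2.COLOR_RGB2HSV); red=((hsv[...,0]<8)|(hsv[...,0]>172))&(hsv[...,1]>140); red[:160]=red[260:]=0; red[:,:255]=red[:,345:]=0
m=np.argwhere(red).mean(0)[::-1]; f=np.load("fix.npz"); print(m,(f["R"].T@(ray(t,*m,.0625)[:2]-f["t"])*1e3).round(1))
E
```

```text
t 9.3 fix mm [-127.   121.8] z 226.3 x-axis off deg -179.86 zaxis [-0.004 -0.    -1.   ] F fix [-0.1 -0.3] -0.9 open -0.002
[289.96774194 189.61290323] [32.1 68.6]
```

View pics/f5.png

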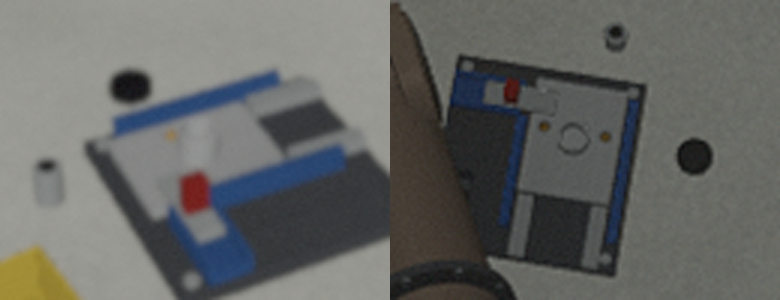

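The pins show brass at (545,127) and (605,137), and the bar's tip lies over the cover at (545,100). The post measures y = 68.6 mm against 69 expected when home. The cap and socket haven't moved.

```bash
python3 -c "from plant import sign_off; print(sign_off())"
```

```text
the job is handed in; nothing more can be done
None
```

The cover lies flat over both locating pins, the latch is pushed fully home with its bar over the cover, the cap and socket beside the fixture were left where they were, and the job was handed in at about 9.4 s.

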